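Pack a helmet's fittings into the foam tray

TASK

The helmet's four dismantled fittings have been cleaned: put the rondel, the plume holder, the hasp and the staple away in the storage tray, each lying flat and fully down in the foam cut-out made to its outline. They are museum pieces, so set them down, do not drop them. The bench weight and the modern eye plate look similar but do not belong: leave them where they are.

Things in the scene. Friction and masses are not known exactly. Their poses are not given: they have to be found in the camera images.
- rondel: Helmet rondel, grey old steel, loose, lying flat. Thin dished disc 56 mm across, 4 mm thick at the rim, 9 mm at the stem, with eight small beads; a slim stem, 12 mm in diameter with a 15 mm cap, stands up from its middle to 40 mm; 0.1 kg. Grip the stem. Origin: centre of the disc's underside; z along the stem, up.
- plume_holder: Helmet plume holder, grey old steel, loose, lying flat. Tube 24 mm in diameter lying along a plate 3 mm thick; 88 x 36 mm over all; tube axis 15 mm, tube top 27 mm, collar of the mouth 30 mm above the underside; 0.14 kg. Grip across the tube's middle. Origin: middle of the underside; x along the tube (mouth at -x), z up. Fits either way round.
- hasp: Helmet hasp, grey old steel, loose, lying flat. Narrow strap 96 x 20 mm, 4 mm thick, a slot towards one end, an 8 mm hinge barrel at the other; a square stud, 12 mm (x) by 10 mm (y), stands up from its middle to 37 mm; 0.09 kg. Grip the stud across y. Origin: middle of the underside, below the stud; x along the strap, z up. Fits either way round.
- staple_plate: Helmet staple, grey old steel, loose, lying flat. Nearly square plate 58 (x) x 54 (y) mm, 4 mm thick, four rivet heads; a square-section loop stands up from its middle, 34 mm long (x), 10 mm thick (y), its top bar 28 to 37 mm above the underside; 0.13 kg. Grip the loop across y. Origin: middle of the underside; x along the loop, z up. Fits either way round.
- weight: Not a fitting: bench weight of grey steel, loose, a solid disc 54 mm across and 17 mm thick with a round knob 20 mm across on a short neck, 40 mm high, 0.3 kg. Origin: centre of its underside.
- eye_plate: Not a fitting: modern bolt-down eye plate of grey steel, loose, a narrow plate 80 (x) x 30 (y) mm, 4 mm thick, a hexagonal bolt head at each end, a loop of round 8 mm bar standing up from its middle, 36 mm high, 0.11 kg. Origin: middle of its underside; x along the plate.
- foam_round: Rondel's place: 124 x 84 mm foam block, one of four fixed two by two, in any arrangement, in a white tray (260 x 180 mm, rim level with the foam). Black top layer; cut-out, round, 72 mm across, in its middle, 8 mm deep with a pale floor. Foam top 28 mm above the table. Origin: centre of the cut-out's floor, 20 mm above the table; x along the 124 mm, z up.
- foam_broad: Plume holder's place: 124 x 84 mm foam block, one of four fixed two by two, in any arrangement, in a white tray (260 x 180 mm, rim level with the foam). Black top layer; cut-out, 104 (x) by 52 mm (y), in its middle, 8 mm deep with a pale floor. Foam top 28 mm above the table. Origin: centre of the cut-out's floor, 20 mm above the table; x along the 124 mm, z up.
- foam_slim: Hasp's place: 124 x 84 mm foam block, one of four fixed two by two, in any arrangement, in a white tray (260 x 180 mm, rim level with the foam). Black top layer; cut-out, 112 (x) by 36 mm (y), in its middle, 8 mm deep with a pale floor. Foam top 28 mm above the table. Origin: centre of the cut-out's floor, 20 mm above the table; x along the 124 mm, z up.
- foam_square: Staple's place: 124 x 84 mm foam block, one of four fixed two by two, in any arrangement, in a white tray (260 x 180 mm, rim level with the foam). Black top layer; cut-out, 74 (x) by 70 mm (y), in its middle, 8 mm deep with a pale floor. Foam top 28 mm above the table. Origin: centre of the cut-out's floor, 20 mm above the table; x along the 124 mm, z up.
There are look-alikes about, which are no part of the job. Leave any green or purple look-alike of the foam_round alone. Leave any pink look-alike of the foam_square alone.

How it is judged:
At the end, for the whole second after the job is handed in: Rondel, plume holder, hasp and staple each rest in their own cut-out: origin within 14 mm of the cut-out's centre, underside less than 4 mm above its floor, upright within 0.1 rad, at rest; bench weight and eye plate within 20 mm of where they started (horizontal distance between rondel and foam_round below 0.014 m and z of rondel in the frame of foam_round below 0.004 m and angle between each of rondel, plume_holder, hasp, staple_plate's own z axis and vertical below 0.1 rad and linear speed of each of rondel, plume_holder, hasp, staple_plate below 0.03 m/s and horizontal distance between plume_holder and foam_broad below 0.014 m and z of plume_holder in the frame of foam_broad below 0.004 m and horizontal distance between hasp and foam_slim below 0.014 m and z of hasp in the frame of foam_slim below 0.004 m and horizontal distance between staple_plate and foam_square below 0.014 m and z of staple_plate in the frame of foam_square below 0.004 m and distance of each of weight, eye_plate from where it was at the start of the episode below 0.02 m); the robot touches nothing.
It fails at once if the bench weight or the eye plate is shifted by more than 20 mm (distance of any of weight, eye_plate from where it was at the start of the episode above 0.02 m).
It fails at once if a fitting is dropped or thrown: it moves faster than 0.5 m/s with no finger on it (a free fall of 13 mm) ((linear speed of rondel above 0.5 m/s and contact force between rondel and the fingers below 0.05 N) or (linear speed of plume_holder above 0.5 m/s and contact force between plume_holder and the fingers below 0.05 N) or (linear speed of hasp above 0.5 m/s and contact force between hasp and the fingers below 0.05 N) or (linear speed of staple_plate above 0.5 m/s and contact force between staple_plate and the fingers below 0.05 N)).
It also fails if it takes over 106 s, if anything falls off the work surface, if the arm or the gripper's body presses on something with over 40 N, if the wrist force passes 120 N, or if a joint passes its speed limit or range.

ROBOT

A 7-joint arm with a two-finger parallel gripper is mounted at the origin on the work surface. World frame = base frame: x ahead of the robot, y to its left, z up, the work surface at z = 0. Lengths are in m, angles in rad, forces in N, time in s.
With the tool pointing down it reaches from about 0.4 to 0.85 m from the base axis. Payload 10.4 kg.
Tool frame: the origin (TCP) lies midway between the tips of the shut fingers; the grasp point (between the pads) lies 19 mm behind it; z points along the fingers, y is the line along which they close (so a half turn about z gives the same grasp; the last joint's range is limited). The gripper opens to 87 mm and grips with 3 to 60 N. Pads are 19 mm wide; open, the fingers measure 117 mm over their backs; the gripper's body (75 mm by 190 mm) begins 51 mm behind the grasp point.
Start: joints at [-1.286, 0.332, -0.065, 1.46, 0.022, 1.35, -0.088], TCP at [0.189, 0.596, 0.223] pointing down, gripper open.
Joint ranges: [-2.6, 2.6], [-0.5, 2.12], [-1.47, 1.34], [0.16, 2.42], [-1.27, 4.41], [0.06, 2.06], [-2.6, 2.6]. Speed limits (rad/s): [2.22, 2.22, 2.79, 2.79, 3.14, 3.14, 3.14].

INTERFACE

Orientations are given as a unit quaternion [x, y, z, w].
In Python, from bench import r gives the robot as it stands.
- The arm moves only by the tool apply_moves, never from a script. Its argument "steps" is a list of rows, each a list of 7 numbers: the turn, a rotation vector about the tool's x, y, z in rad, then the shift along the tool's x, y, z in mm, then the opening, from -1 (shut) to 1 (fully open). In form: [[ax, ay, az, x, y, z, claw], ...]. A call has 1 to 20 rows; each row is the pose to reach, as a shift and turn from the pose commanded when the call began, along the tool's axes at that moment; what a row does not reach only later rows make up. A row lasts 1/12 s, in which the tool goes at most 41.7 mm and 7.16 degrees, less where a joint would pass 70% of its speed; a pose out of reach is approached as far as the arm can. A call with a gripper value outside its range is refused whole. The fingers move at their own pace and stop on an object; "force" is the grip in N (left out, the last holds). Time passes only in rows, so rows that repeat a pose let the fingers close. It gives the time, the measured TCP pose, the force, the opening and the grip force at its end, in the units of the state.
- r.read_state(): the state, without advancing time (a new reading comes with each control period).
- r.camera(name): name is "scene" or "top" or "wrist"; returns a dict with "pixels" (400x640x3 uint8, red, green, blue), "z_map" (400x640 float32, m along the optical axis (not along the pixel's ray), 0 where there is no reading), "fovy" (degrees; the focal length in pixels is half the picture's height over the tangent of half this angle, whatever the lens; pixels are square), "cx", "cy" (the principal point, pixels), "position" and "orientation" of the camera in the world. Camera axes: x right, y down, z forward; pixel columns grow to the right and rows downward; lengths in m; the calibration is good to about 2 mm. A picture is of the moment at which its call begins.
- r.close_job(): hands the job in; it is judged then, once.
The state is a dict: "time": time; "joint_positions": joint angles; "joint_vel": joint speeds; "joint_torque": joint torques, N m; "ee_pos": TCP position; "eef_rot": TCP orientation; "ft_force": force on the tool from outside, world axes, zero at the start; "torque": the same for the moment, N m; "width": finger opening in m; "grip_force": force on a finger pad.
Only numpy, scipy, OpenCV 4.12 (cv2) and the standard library are available. Lean on these libraries where they do the work, as an engineer would, in place of code of your own. Each camera call takes 0.05 s, during which the arm holds its last target. There are 200 camera calls.

## Working session

There is one attempt and no reset: what is moved stays moved. The work goes in short steps, Python scripts to look and compute and a tool call to move; the robot and the scene stay as the last step left them, time stands still between calls to the robot, and variables do not carry over. Pictures are saved under pics/ and viewed, at most 17 in all, crops included, and the job is handed in when it is done.

Besides the shell and the picture viewer there is one more tool, called after "Emit:" by a JSON object that holds its "api" and its "payload". apply_moves: Moves the arm, as the interface text tells. Its arguments: {"type":"object","properties":{"steps":{"type":"array","items":{"type":"array","items":{"type":"number"}}},"force":{"type":"number"}},"required":["steps"]}

```bash
ls; mkdir -p pics
python3 - <<'E'
from bench import r
import cv2,numpy as np,pickle
d={}
for n in("top","scene"):
    c=r.camera(n);d[n]=c;cv2.imwrite(f"pics/{n}0.png",c["pixels"][:,:,::-1]);print(n,c["fovy"],c["cx"],c["cy"],c["position"],c["orientation"])
pickle.dump(d,open("d0.pkl","wb"))
print(r.read_state())
E
```

```text
pics
top 55.987998653917394 317.9671515560576 202.3069343300295 [ 0.35204288 -0.04741404  1.01369848] [ 0.71382591 -0.69879145  0.02428855 -0.03940996]
scene 42.946578072693654 314.3516862017748 198.23557038427958 [ 1.21903143 -0.34136696  1.13852267] [ 0.79197046  0.52245838 -0.18147581 -0.25862435]
{'time': 0.1, 'joint_positions': array([-1.28560997,  0.33285825, -0.0647178 ,  1.46087514,  0.02158607,
        1.34986711, -0.08853092]), 'joint_vel': array([ 9.01623886e-04, -1.97070295e-03,  3.19080008e-05, -1.26107686e-03,
       -1.34000954e-04,  2.80342557e-04, -5.53583628e-04]), 'joint_torque': array([ 1.10856661e-03, -6.24540854e+01,  2.45446607e-02, -3.90721714e+01,
       -6.13294914e-02,  3.65057588e-02,  4.87008356e-05]), 'ee_pos': array([0.18922678, 0.59530226, 0.22179406]), 'eef_rot': array([ 1.53285216e-01,  9.88181770e-01, -6.51427251e-04, -8.17107012e-05]), 'ft_force': array([-0.16064598,  0.35088082, -0.45640616]), 'torque': array([-0.01937743,  0.02463342,  0.01609333]), 'grip_force': 0.0, 'width': 0.08703233279350266}
```

View pics/top0.png

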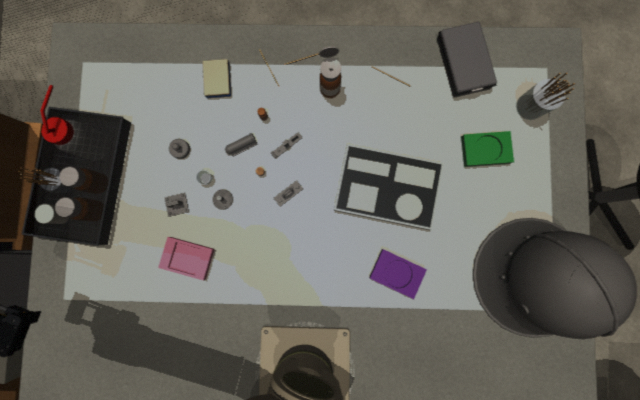

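View pics/scene0.png

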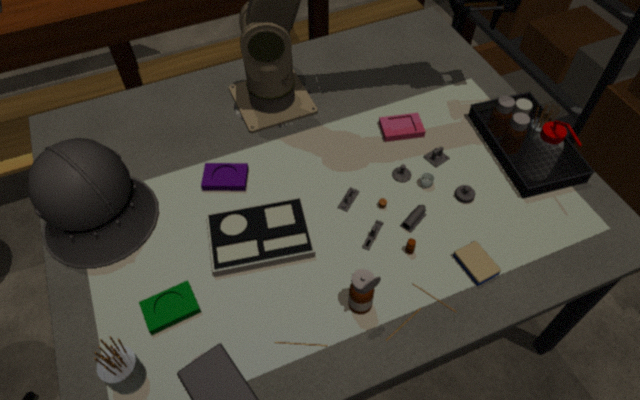

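The top view shows the tray at about (390,188). The fittings are around (179,148), (222,199), (240,144), (287,145), (289,193) and (177,204). The discs and straps need a closer look.

```bash
cat > h.py <<'E'
import numpy as np,cv2
from scipy.spatial.transform import Rotation as R
def f(c): return 200/np.tan(np.radians(c["fovy"]/2))
def ray(c,uv,z):
    """pixel(s) -> world points on plane z"""
    uv=np.atleast_2d(uv).astype(float)
    d=np.c_[(uv[:,0]-c["cx"])/f(c),(uv[:,1]-c["cy"])/f(c),np.ones(len(uv))]
    d=R.from_quat(c["orientation"]).apply(d)
    return c["position"]+d*((z-c["position"][2])/d[:,2])[:,None]
def cloud(c):
    v,u=np.mgrid[:400,:640]; Z=c["z_map"]
    p=np.stack([(u-c["cx"])/f(c)*Z,(v-c["cy"])/f(c)*Z,Z],-1)
    return R.from_quat(c["orientation"]).apply(p.reshape(-1,3)).reshape(400,640,3)+c["position"]
E
python3 - <<'E'
import pickle,cv2,numpy as np
from h import *
d=pickle.load(open("d0.pkl","rb"))
t=d["top"]["pixels"][120:225,155:315,::-1]; s=d["scene"]["pixels"][135:265,330:490,::-1]
a=cv2.resize(t,None,fx=5,fy=5,interpolation=cv2.INTER_CUBIC); b=cv2.resize(s,None,fx=4.6,fy=4.6,interpolation=cv2.INTER_CUBIC)
g=lambda i:cv2.convertScaleAbs(i,alpha=1.5)
cv2.imwrite("pics/t1.png",g(a));cv2.imwrite("pics/s1.png",g(b))
P=cloud(d["top"])
for n,(u,v) in dict(d1=(179,148),d2=(222,199),pl=(240,144),h1=(287,145),h2=(289,193),st=(177,204),gl=(205,178),foam=(390,188),tab=(300,230)).items():
    print(n,P[v,u].round(3),P[v-14:v+15,u-14:u+15,2].max().round(3))
E
```

```text
d1 [0.583 0.356 0.016] 1.014
d2 [0.445 0.23  0.023] 1.014
pl [0.594 0.188 0.026] 0.032
h1 [0.596 0.062 0.016] 1.014
h2 [0.467 0.054 0.001] 1.014
st [0.428 0.346 0.034] 1.014
gl [0.503 0.283 0.008] 1.014
foam [ 0.483 -0.214  0.027] 1.014
tab [0.368 0.022 0.003] 1.014
```

View pics/t1.png

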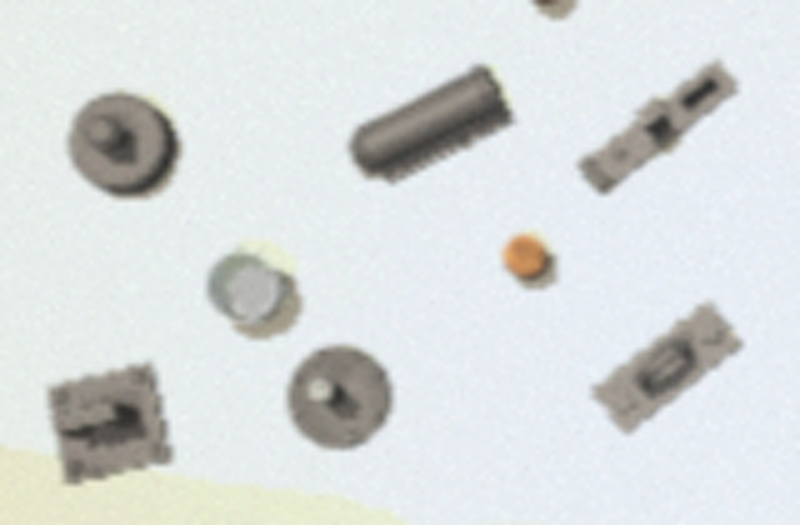

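View pics/s1.png

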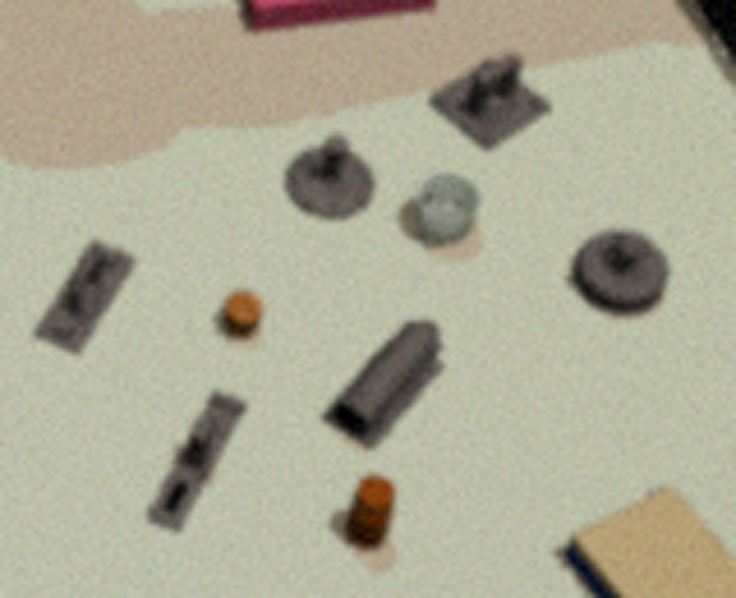

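Rondel is at (222,199), with a thin disc and a slim stem. The weight is the thick disc at (179,148). The hasp is the narrow slotted strap at (287,145), and the eye plate is at (289,193). The plume holder is at (240,144) and the staple at (177,204). Next I measure them.

Run:
```python
import pickle,cv2,numpy as np
from h import *
c=pickle.load(open("d0.pkl","rb"))["top"]; P=cloud(c); H=P[...,2]; H=np.where(c["z_map"]>0,H,0)
g=cv2.cvtColor(c["pixels"],cv2.COLOR_RGB2GRAY)
hs=cv2.cvtColor(c["pixels"],cv2.COLOR_RGB2HSV)
for n,(u,v,z) in dict(weight=(179,148,.017),rondel=(222,199,.004),plume=(240,144,.01),hasp=(287,145,.004),eye=(289,193,.004),staple=(177,204,.004)).items():
    w=g[v-22:v+23,u-22:u+23]
    m=((w<130)).astype(np.uint8)
    cs,_=cv2.findContours(m,cv2.RETR_EXTERNAL,cv2.CHAIN_APPROX_NONE)
    k=max(cs,key=cv2.contourArea)
    W=ray(c,k[:,0]+[u-22,v-22],z)[:,:2]
    (x,y),s,a=cv2.minAreaRect((W*1000).astype(np.float32))
    e=cv2.minEnclosingCircle((W*1000).astype(np.float32))
    hw=H[v-22:v+23,u-22:u+23]*m
    q=P[v-22:v+23,u-22:u+23][(m>0)&(hw>.027)]
    print(n,"rect",np.round([x,y,*s,a],1),"circ",np.round([*e[0],e[1]*2],1),"maxh",hw.max().round(3),"high",(np.median(q,0)*1000).round(1) if len(q) else None,len(q))
# other heights
for n,(u,v) in dict(jar=(205,178),cork=(262,172),bottle=(262,113),cup=(330,78)).items(): print(n,H[v-10:v+11,u-10:u+11].max().round(3))
# tray
w=(g<60).astype(np.uint8); w[:,:330]=0; w[:,445:]=0; w[:140]=0;w[235:]=0
cs,h=cv2.findContours(w,cv2.RETR_CCOMP,cv2.CHAIN_APPROX_NONE)
for k,hh in zip(cs,h[0]):
    if cv2.contourArea(k)<150: continue
    W=ray(c,k[:,0],.028)[:,:2]*1000
    print("hole" if hh[3]>=0 else "outer",np.round(np.hstack(cv2.minAreaRect(W.astype(np.float32))[0:2]),1),round(cv2.minAreaRect(W.astype(np.float32))[2],1))
```

```text
weight rect [580.7 355.   62.4  53.5  64.7] circ [579.6 355.6  64. ] maxh 0.043 high [582.2 358.   39. ] 46
rondel rect [446.9 234.3  56.6  55.2  46.9] circ [447.1 234.2  57.8] maxh 0.043 high [448.7 237.8  38.3] 36
plume rect [594.7 189.6  38.7  90.1  29.2] circ [594.8 189.5  90.9] maxh 0.032 high [601.9 179.5  28.5] 58
hasp rect [599.3  65.4  27.7  95.9  43.8] circ [600.2  66.2  97.3] maxh 0.04 high [598.1  65.5  37.5] 21
eye rect [467.   57.1  31.4  80.1  39.3] circ [466.4  57.   81.9] maxh 0.038 high [465.7  58.8  34.1] 35
staple rect [429.9 359.   56.6  61.3  14.3] circ [429.3 358.7  77.2] maxh 0.042 high [430.  358.3  37.1] 56
jar 0.032
cork 0.027
bottle 0.051
cup 0.137
outer [ 488.4 -210.4  245.   166. ] 79.5
hole [ 434.9 -262.3   76.9   74.7] 45.5
hole [ 457.5 -140.9   82.1   76.5] 80.4
hole [ 517.4 -277.3  110.5   58.2] 79.5
hole [ 540.  -156.   119.1   42.1] 79.6
```

Sizes and heights agree with the spec. The helper below turns a world goal into tool-axis numbers.

```bash
cat > go.py <<'E'
import sys,numpy as np
from bench import r
from h import R
# args: groups x,y,z(mm),yaw of tool y (deg)
s=r.read_state(); q=R.from_quat(s["eef_rot"]); p=np.array(s["ee_pos"])*1000
print("t",round(s["time"],2),"p",p.round(1),"w",round(s["width"],4),"gf",round(s["grip_force"],1),"ft",np.round(s["ft_force"],1))
for a in sys.argv[1:]:
    x,y,z,w=map(float,a.split(",")); c=np.cos(np.radians(w));sn=np.sin(np.radians(w))
    ty=np.array([c,sn,0]); 
    if ty@q.as_matrix()[:,1]<0: ty=-ty
    tz=np.array([0,0,-1.]); G=R.from_matrix(np.c_[np.cross(ty,tz),ty,tz])
    print(a,(q.inv()*G).as_rotvec().round(3),q.inv().apply(np.array([x,y,z])-p).round(0))
E
python3 go.py 447.5,235.5,120,-10.5 447.5,235.5,12,-10.5
```

```text
t 0.1 p [189.2 595.3 221.8] w 0.087 gf 0.0 ft [-0.2  0.4 -0.5]
447.5,235.5,120,-10.5 [-1.000e-03  1.000e-03  1.446e+00] [-355. -265.  102.]
447.5,235.5,12,-10.5 [-1.000e-03  1.000e-03  1.446e+00] [-355. -264.  210.]
```

Emit:
{"api": "apply_moves", "payload": {"steps": [[0,0,1.446,-355,-265,50,1],[0,0,1.446,-355,-265,50,1],[0,0,1.446,-355,-265,50,1],[0,0,1.446,-355,-265,50,1],[0,0,1.446,-355,-265,50,1],[0,0,1.446,-355,-265,50,1],[0,0,1.446,-355,-265,50,1],[0,0,1.446,-355,-265,50,1],[0,0,1.446,-355,-265,50,1],[0,0,1.446,-355,-265,50,1],[0,0,1.446,-355,-265,50,1],[0,0,1.446,-355,-265,50,1],[0,0,1.446,-355,-265,50,1],[0,0,1.446,-355,-265,102,1],[0,0,1.446,-355,-265,102,1],[0,0,1.446,-355,-265,102,1],[0,0,1.446,-355,-265,102,1],[0,0,1.446,-355,-265,102,1]], "force": 20}}

```text
time: 1.6
ee_pos: [0.4477, 0.2365, 0.122]
eef_rot: [0.768, 0.64, 0.001, -0.0]
ft_force: [-0.1, 0.1, 1.1]
width: 0.0873
grip_force: 0.0
```

```bash
python3 go.py 447.5,235.5,12,-10.5
python3 - <<'E'
from bench import r
import cv2
c=r.camera("wrist");print(c["position"],c["fovy"]);cv2.imwrite("pics/w1.png",c["pixels"][:,:,::-1])
E
```

```text
t 1.6 p [447.7 236.5 122. ] w 0.0873 gf 0.0 ft [-0.1  0.1  1.1]
447.5,235.5,12,-10.5 [ 0.001 -0.001  0.002] [ -1.  -0. 110.]
[0.4626594  0.31852343 0.28329102] 58.61527321344266
```

View pics/w1.png

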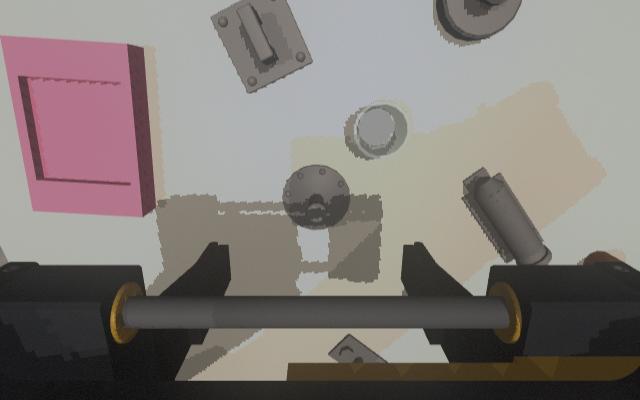

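The wrist view shows the rondel disc at (316,197), centred between the fingers. The staple is at (262,42) and the jar, at (376,128), is clear. I'll refine from this view, which has better resolution.

Run:
```python
from bench import r
from h import *
c=r.camera("wrist");g=cv2.cvtColor(c["pixels"],cv2.COLOR_RGB2GRAY)
for n,(a,b,u,v) in dict(rondel=(275,160,355,195),staple=(200,1,325,105)).items():
    w=(g[b:v,a:u]<(112)).astype(np.uint8)
    k=max(cv2.findContours(w,0,1)[0],key=cv2.contourArea)[:,0]+[a,b]
    W=(ray(c,k,.004)[:,:2]*1000).astype(np.float32)
    print(n,cv2.minEnclosingCircle(W),cv2.minAreaRect(W))
print(ray(c,[316,197],.004)[0],ray(c,[316,212],.04)[0])
# staple corners
print(ray(c,[[212,17],[285,-8],[312,62],[248,93]],.004))
```

```text
rondel ((448.4058837890625, 239.06768798828125), 26.601821899414062) ((450.321044921875, 249.5462188720703), (24.085908889770508, 53.13075637817383), 79.64201354980469)
staple ((428.0971374511719, 359.7402038574219), 23.345176696777344) ((431.54803466796875, 360.69146728515625), (29.486433029174805, 45.40224075317383), 14.719985008239746)
[0.44809768 0.23510576 0.004     ] [0.44796176 0.23468357 0.04      ]
[[0.39959147 0.37917532 0.004     ]
 [0.45358629 0.38521825 0.004     ]
 [0.46373727 0.33725387 0.004     ]
 [0.41250882 0.32452591 0.004     ]]
```

Emit:
{"api": "apply_moves", "payload": {"steps": [[0,0,0,-1,0,40,1],[0,0,0,-1,0,75,1],[0,0,0,-1,0,95,1],[0,0,0,-1,0,107,1],[0,0,0,-1,0,107,1],[0,0,0,-1,0,107,1],[0,0,0,-1,0,107,-1],[0,0,0,-1,0,107,-1],[0,0,0,-1,0,107,-1],[0,0,0,-1,0,107,-1],[0,0,0,-1,0,107,-1],[0,0,0,-1,0,107,-1],[0,0,0,-1,0,107,-1],[0,0,0,-1,0,107,-1],[0,0,0,-1,0,107,-1],[0,0,0,-1,0,107,-1]]}}

```text
time: 3.03
ee_pos: [0.4471, 0.2346, 0.0135]
eef_rot: [0.769, 0.64, -0.0, -0.0]
ft_force: [-0.1, 0.3, -0.4]
width: 0.0281
grip_force: 0.0
```

```bash
python3 go.py 447,236,110,-10.5 435.5,-263,110,-10.5
```

```text
t 3.03 p [447.1 234.6  13.5] w 0.0281 gf 0.0 ft [-0.1  0.3 -0.4]
447,236,110,-10.5 [-0.  0.  0.] [  1.  -0. -97.]
435.5,-263,110,-10.5 [-0.  0.  0.] [-491.   79.  -96.]
```

Emit:
{"api": "apply_moves", "payload": {"steps": [[0,0,0,0,0,0,-1],[0,0,0,0,0,0,-1],[0,0,0,0,0,0,-1],[0,0,0,0,0,0,-1],[0,0,0,0,0,0,-1],[0,0,0,0,0,0,-1],[0,0,0,0,0,-10,-1],[0,0,0,0,0,-30,-1],[0,0,0,0,0,-60,-1],[0,0,0,0,0,-90,-1],[0,0,0,0,0,-97,-1],[0,0,0,0,0,-97,-1]]}}

```text
time: 4.03
ee_pos: [0.4486, 0.2355, 0.1134]
eef_rot: [0.769, 0.639, 0.003, -0.0]
ft_force: [-0.1, -0.2, -1.5]
width: 0.0124
grip_force: 19.9
```

```bash
python3 go.py 435.5,-263,110,-10.5
```

```text
t 4.03 p [448.6 235.5 113.4] w 0.0124 gf 19.9 ft [-0.1 -0.2 -1.5]
435.5,-263,110,-10.5 [ 0.003 -0.004  0.   ] [-493.   78.    2.]
```

Emit:
{"api": "apply_moves", "payload": {"steps": [[0,0,0,-15,2,0,-1],[0,0,0,-45,7,0,-1],[0,0,0,-80,13,0,-1],[0,0,0,-115,18,0,-1],[0,0,0,-150,24,0,-1],[0,0,0,-185,29,0,-1],[0,0,0,-220,35,0,-1],[0,0,0,-255,40,0,-1],[0,0,0,-290,46,0,-1],[0,0,0,-325,51,0,-1],[0,0,0,-360,57,0,-1],[0,0,0,-395,63,0,-1],[0,0,0,-430,68,0,-1],[0,0,0,-465,74,0,-1],[0,0,0,-485,77,0,-1],[0,0,0,-492,78,0,-1],[0,0,0,-492,78,0,-1],[0,0,0,-492,78,0,-1]]}}

```text
time: 5.53
ee_pos: [0.4335, -0.2626, 0.1095]
eef_rot: [0.769, 0.639, -0.001, -0.001]
ft_force: [0.0, 0.4, -0.3]
width: 0.0123
grip_force: 19.9
```

```bash
python3 go.py 435.5,-263,33,-10.5
python3 - <<'E'
from bench import r
import cv2
c=r.camera("wrist");cv2.imwrite("pics/w2.png",c["pixels"][:,:,::-1])
E
```

```text
t 5.53 p [ 433.5 -262.6  109.5] w 0.0123 gf 19.9 ft [ 0.   0.4 -0.3]
435.5,-263,33,-10.5 [-0.002 -0.    -0.   ] [-0.  2. 77.]
```

View pics/w2.png

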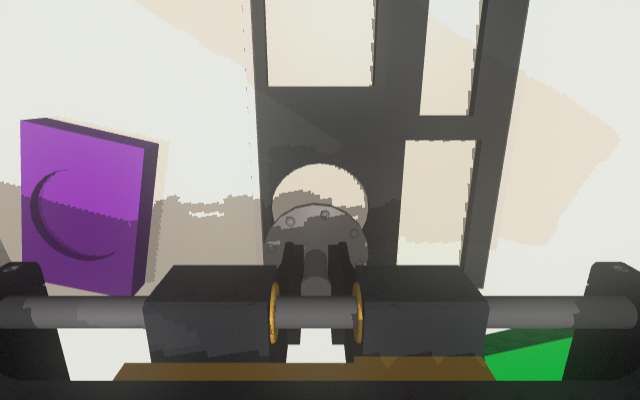

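The rondel hangs level at (316,235). The round cut-out shows at columns 272–368 with its top edge at row 163. I'll check its centre by rays, and get the centres of the other cut-outs from the same view.

Run:
```python
from bench import r
from h import *
c=r.camera("wrist")
W=ray(c,[[272,200],[368,200],[320,163],[268,86],[372,86],[405,140],[477,140],[420,115],[468,115]],.028)*1000
print(W[:,:2].round(1)); 
# circle centre: 36 mm from the top-edge point, straight along tray axis
u=np.array([np.cos(np.radians(79.5)),np.sin(np.radians(79.5))])
print("round",W[2,:2]-36*u, "square", (W[3,:2]+W[4,:2])/2+37*u,"slim",(W[7,:2]+W[8,:2])/2+56*u,"broad",(W[5,:2]+W[6,:2])/2-52*u)
```

```text
[[ 404.5 -249. ]
 [ 472.  -261.3]
 [ 443.  -228.8]
 [ 418.7 -172.8]
 [ 485.1 -184.9]
 [ 502.5 -223.5]
 [ 550.4 -232.3]
 [ 514.  -208.8]
 [ 545.3 -214.6]]
round [ 436.39198229 -264.16460263] square [ 458.62115406 -142.4678718 ] slim [ 539.86400459 -156.6503644 ] broad [ 516.97194402 -279.04614087]
```

Emit:
{"api": "apply_moves", "payload": {"steps": [[0,0,0,1,2,25,-1],[0,0,0,1,2,45,-1],[0,0,0,1,2,60,-1],[0,0,0,1,2,68,-1],[0,0,0,1,2,72,-1],[0,0,0,1,2,75,-1],[0,0,0,1,2,76,-1],[0,0,0,1,2,76,-1],[0,0,0,1,2,76,-1]]}}

```text
time: 6.38
ee_pos: [0.437, -0.2629, 0.0351]
eef_rot: [0.769, 0.64, 0.0, 0.0]
ft_force: [-0.1, 0.4, -1.3]
width: 0.012
grip_force: 19.9
```

Emit:
{"api": "apply_moves", "payload": {"steps": [[0,0,0,0,0,1,-1],[0,0,0,0,0,2,-1],[0,0,0,0,0,2,-1],[0,0,0,0,0,2,-0.2],[0,0,0,0,0,2,-0.2],[0,0,0,0,0,2,-0.2],[0,0,0,0,0,2,-0.2],[0,0,0,0,0,2,-0.2],[0,0,0,0,0,-10,-0.2],[0,0,0,0,0,-40,-0.2],[0,0,0,0,0,-80,-0.2],[0,0,0,0,0,-110,-0.2],[0,0,0,0,0,-110,-0.2]]}}

```text
time: 7.47
ee_pos: [0.439, -0.2648, 0.1508]
eef_rot: [0.769, 0.639, 0.003, 0.003]
ft_force: [0.3, -1.0, 0.4]
width: 0.0345
grip_force: 0.0
```

```bash
python3 go.py 430,359,130,14.5 430,359,13,14.5
python3 - <<'E'
from bench import r
from h import *
c=r.camera("wrist");cv2.imwrite("pics/w3.png",c["pixels"][:,:,::-1])
E
```

```text
t 7.47 p [ 439.  -264.8  150.8] w 0.0345 gf 0.0 ft [ 0.3 -1.   0.4]
430,359,130,14.5 [ 0.008  0.002 -0.437] [ 612. -123.   19.]
430,359,13,14.5 [ 0.008  0.002 -0.437] [ 612. -124.  136.]
```

View pics/w3.png

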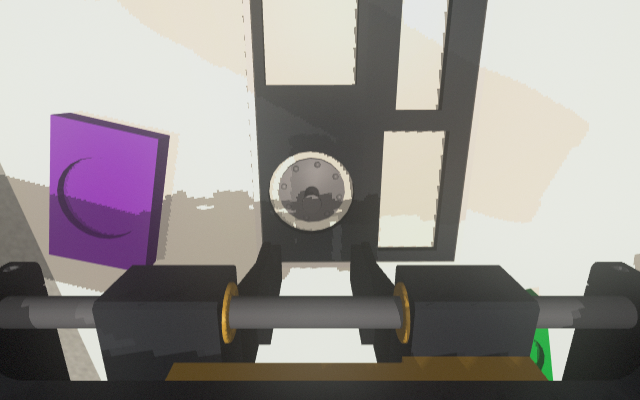

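The rondel sits centred in the round cut-out at (312,191). The staple is next.

Emit:
{"api": "apply_moves", "payload": {"steps": [[0,0,0,30,-6,0,0.2],[0,0,-0.1,70,-14,0,0.2],[0,0,-0.2,110,-22,0,0.2],[0,0,-0.3,150,-30,0,0.2],[0,0,-0.437,190,-38,0,0.2],[0,0,-0.437,230,-46,0,0.2],[0,0,-0.437,270,-54,0,0.2],[0,0,-0.437,310,-62,0,0.2],[0,0,-0.437,350,-70,0,0.2],[0,0,-0.437,390,-78,0,0.2],[0,0,-0.437,430,-86,0,0.2],[0,0,-0.437,470,-95,0,0.2],[0,0,-0.437,510,-103,0,0.2],[0,0,-0.437,550,-111,0,0.2],[0,0,-0.437,585,-118,10,0.2],[0,0,-0.437,605,-122,19,0.2],[0,0,-0.437,612,-123,19,0.2],[0,0,-0.437,612,-123,19,0.2],[0,0,-0.437,612,-123,19,0.2]]}}

```text
time: 9.1
ee_pos: [0.4273, 0.3601, 0.1255]
eef_rot: [0.612, 0.791, -0.001, 0.0]
ft_force: [-0.1, -0.0, -0.2]
width: 0.0522
grip_force: 0.0
```

```bash
python3 go.py 430,359,13,14.5
python3 - <<'E'
from bench import r
from h import *
c=r.camera("wrist");cv2.imwrite("pics/w4.png",c["pixels"][:,:,::-1])
import pickle;pickle.dump(c,open("w4.pkl","wb"))
E
```

```text
t 9.1 p [427.3 360.1 125.5] w 0.0522 gf 0.0 ft [-0.1 -0.  -0.2]
430,359,13,14.5 [-0.     0.001  0.   ] [ -2.   2. 112.]
```

View pics/w4.png

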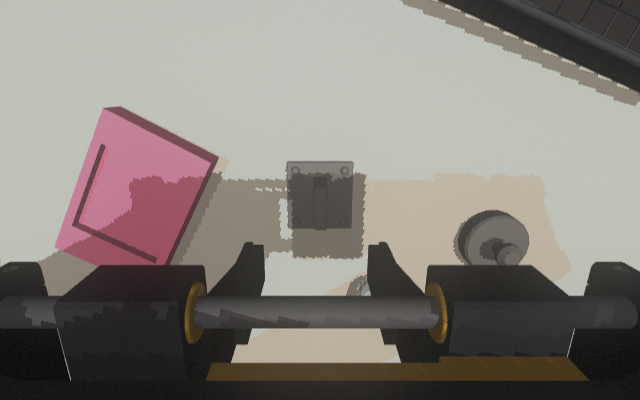

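The staple at (320,195) is square to the gripper, with its loop along the image's vertical.

```bash
python3 - <<'E'
from h import *;import pickle
c=pickle.load(open("w4.pkl","rb"))
W=ray(c,[[287,161],[353,161],[353,229],[287,229],[320,195]],.004)*1000
print(W.round(1),W[:4].mean(0))
E
python3 go.py 430,358,13,14.5
```

```text
[[398.  381.1   4. ]
 [449.3 394.5   4. ]
 [465.9 338.    4. ]
 [411.4 323.8   4. ]
 [430.9 360.2   4. ]] [431.12546244 359.35721109   4.        ]
t 9.15 p [427.6 359.7 125.9] w 0.0525 gf 0.0 ft [-0.7 -0.2  0.3]
430,358,13,14.5 [ 0.     0.001 -0.001] [ -2.   2. 113.]
```

Emit:
{"api": "apply_moves", "payload": {"steps": [[0,0,0,-1,3,40,0.2],[0,0,0,-1,3,75,0.2],[0,0,0,-1,3,98,0.2],[0,0,0,-1,3,110,0.2],[0,0,0,-1,3,110,0.2],[0,0,0,-1,3,110,-1],[0,0,0,-1,3,110,-1],[0,0,0,-1,3,110,-1],[0,0,0,-1,3,110,-1],[0,0,0,-1,3,110,-1],[0,0,0,-1,3,110,-1],[0,0,0,-1,3,110,-1],[0,0,0,-1,3,110,-1],[0,0,0,-1,3,110,-1],[0,0,0,-1,3,110,-1],[0,0,0,-1,3,110,-1]]}}

```text
time: 10.48
ee_pos: [0.4301, 0.3613, 0.0157]
eef_rot: [0.612, 0.791, 0.0, -0.0]
ft_force: [-0.4, -0.9, 3.5]
width: 0.0096
grip_force: 20.0
```

```bash
python3 go.py 431,359,110,14.5
```

```text
t 10.48 p [430.1 361.3  15.7] w 0.0096 gf 20.0 ft [-0.4 -0.9  3.5]
431,359,110,14.5 [ 0.    -0.     0.001] [ -2.   0. -94.]
```

Emit:
{"api": "apply_moves", "payload": {"steps": [[0,0,0,0,0,-10,-1],[0,0,0,0,0,-35,-1],[0,0,0,0,0,-65,-1],[0,0,0,0,0,-90,-1],[0,0,0,0,0,-98,-1],[0,0,0,0,0,-98,-1],[0,0,0,0,0,-98,-1]]}}

```text
time: 11.07
ee_pos: [0.4299, 0.361, 0.1133]
eef_rot: [0.612, 0.791, 0.0, -0.0]
ft_force: [-0.0, 0.2, -1.5]
width: 0.0094
grip_force: 20.0
```

```bash
python3 go.py 458.5,-140.5,110,-10.5
```

```text
t 11.07 p [429.9 361.  113.3] w 0.0094 gf 20.0 ft [-0.   0.2 -1.5]
458.5,-140.5,110,-10.5 [-0.    -0.     0.437] [-493.  -98.    3.]
```

Emit:
{"api": "apply_moves", "payload": {"steps": [[0,0,0.03,-15,-3,0,-1],[0,0,0.06,-45,-9,0,-1],[0,0,0.1,-80,-16,0,-1],[0,0,0.14,-115,-23,0,-1],[0,0,0.18,-150,-30,0,-1],[0,0,0.22,-185,-37,0,-1],[0,0,0.26,-220,-44,0,-1],[0,0,0.3,-255,-51,0,-1],[0,0,0.34,-290,-58,0,-1],[0,0,0.38,-325,-65,0,-1],[0,0,0.42,-360,-72,0,-1],[0,0,0.437,-395,-79,0,-1],[0,0,0.437,-430,-86,0,-1],[0,0,0.437,-465,-92,0,-1],[0,0,0.437,-485,-96,0,-1],[0,0,0.437,-493,-98,0,-1],[0,0,0.437,-493,-98,0,-1],[0,0,0.437,-493,-98,0,-1]]}}

```text
time: 12.57
ee_pos: [0.4582, -0.14, 0.1126]
eef_rot: [0.769, 0.639, -0.001, -0.001]
ft_force: [0.6, -0.3, -1.1]
width: 0.0096
grip_force: 20.0
```

```bash
python3 go.py 458.5,-140.5,36,-10.5;  python3 - <<'E'
from bench import r
from h import *
c=r.camera("wrist");cv2.imwrite("pics/w5.png",c["pixels"][:,:,::-1])
E
```

```text
t 12.57 p [ 458.2 -140.   112.6] w 0.0096 gf 20.0 ft [ 0.6 -0.3 -1.1]
458.5,-140.5,36,-10.5 [-0.002  0.    -0.   ] [-0.  1. 77.]
```

View pics/w5.png

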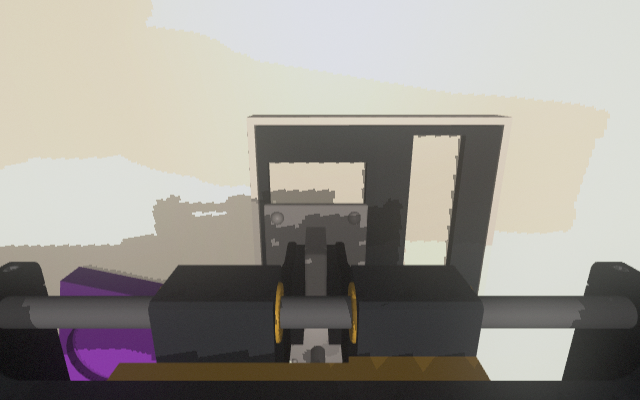

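The staple hangs square and centred over its cut-out (columns 269–366), so I'll lower it.

Emit:
{"api": "apply_moves", "payload": {"steps": [[0,0,0,0,1,25,-1],[0,0,0,0,1,45,-1],[0,0,0,0,1,60,-1],[0,0,0,0,1,68,-1],[0,0,0,0,1,72,-1],[0,0,0,0,1,75,-1],[0,0,0,0,1,77,-1],[0,0,0,0,1,77,-1],[0,0,0,0,1,77,-1]]}}

```text
time: 13.37
ee_pos: [0.4605, -0.1408, 0.037]
eef_rot: [0.769, 0.64, 0.0, 0.0]
ft_force: [-0.1, -0.1, -0.6]
width: 0.0095
grip_force: 20.0
```

Emit:
{"api": "apply_moves", "payload": {"steps": [[0,0,0,0,0,1,-1],[0,0,0,0,0,2,-1],[0,0,0,0,0,2,-1],[0,0,0,0,0,2,-0.2],[0,0,0,0,0,2,-0.2],[0,0,0,0,0,2,-0.2],[0,0,0,0,0,2,-0.2],[0,0,0,0,0,2,-0.2],[0,0,0,0,0,-10,-0.2],[0,0,0,0,0,-40,-0.2],[0,0,0,0,0,-80,-0.2],[0,0,0,0,0,-110,-0.2],[0,0,0,0,0,-110,-0.2]]}}

```text
time: 14.45
ee_pos: [0.463, -0.1417, 0.152]
eef_rot: [0.769, 0.639, 0.003, 0.003]
ft_force: [1.4, 0.1, 0.8]
width: 0.0349
grip_force: 0.0
```

```bash
python3 go.py 598.7,65.5,130,43.8;python3 - <<'E'
from bench import r
from h import *
c=r.camera("wrist");cv2.imwrite("pics/w6.png",c["pixels"][:,:,::-1])
E
```

```text
t 14.45 p [ 463.  -141.7  152. ] w 0.0349 gf 0.0 ft [1.4 0.1 0.8]
598.7,65.5,130,43.8 [ 0.008  0.002 -0.948] [228.  95.  23.]
```

View pics/w6.png

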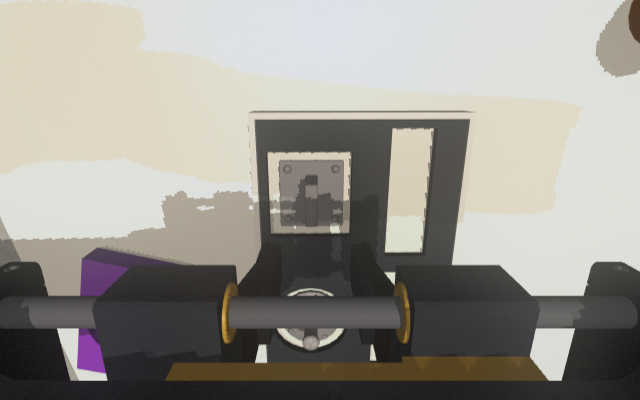

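The staple sits centred in its cut-out at (311,193). Now the hasp.

Emit:
{"api": "apply_moves", "payload": {"steps": [[0,0,-0.1,20,8,0,0.1],[0,0,-0.2,45,19,0,0.1],[0,0,-0.3,70,29,0,0.1],[0,0,-0.4,95,40,0,0.1],[0,0,-0.5,120,50,0,0.1],[0,0,-0.6,145,60,0,0.1],[0,0,-0.7,170,71,0,0.1],[0,0,-0.8,195,81,0,0.1],[0,0,-0.9,215,90,10,0.1],[0,0,-0.948,228,95,20,0.1],[0,0,-0.948,228,95,23,0.1],[0,0,-0.948,228,95,23,0.1],[0,0,-0.948,228,95,23,0.1]]}}

```text
time: 15.58
ee_pos: [0.5944, 0.0646, 0.123]
eef_rot: [0.393, 0.919, -0.001, -0.0]
ft_force: [0.1, -0.1, 0.2]
width: 0.0479
grip_force: 0.0
```

```bash
python3 - <<'E'
from bench import r
from h import *
c=r.camera("wrist");cv2.imwrite("pics/w7.png",c["pixels"][:,:,::-1])
import pickle;pickle.dump(c,open("w7.pkl","wb"))
E
python3 go.py 598.7,65.5,13,43.8
```

```text
t 15.63 p [594.6  64.5 123.6] w 0.0479 gf 0.0 ft [-0.3 -1.   0. ]
598.7,65.5,13,43.8 [-0.001  0.    -0.003] [ -2.   4. 111.]
```

View pics/w7.png

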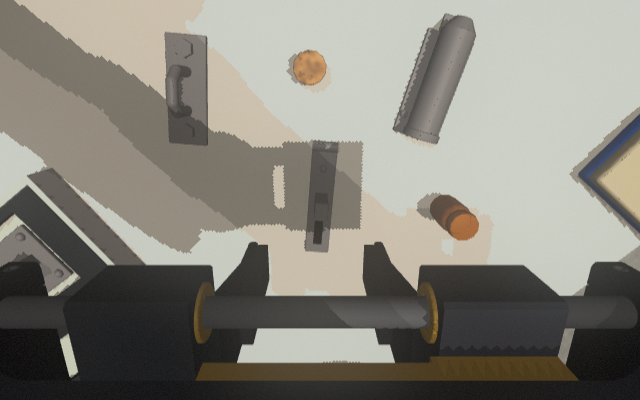

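The hasp shows with its barrel end at (326,142), slot end at (316,251) and stud at about (320,200). It is slightly turned from the gripper.

```bash
python3 - <<'E'
from h import *;import pickle
c=pickle.load(open("w7.pkl","rb"))
W=ray(c,[[313,142],[338,142],[328,251],[304,251]],.004)[:,:2]*1000
a,b=W[:2].mean(0),W[2:].mean(0); print(W.round(1),(a+b)/2,np.linalg.norm(a-b),np.degrees(np.arctan2(*(a-b)[::-1])))
k=ray(c,[[440,30],[430,142]],.0)*0
P=ray(c,[[456,15],[421,138]],.02)[:,:2]*1000
print("plume tube ends",P.round(1),P.mean(0),np.linalg.norm(P[0]-P[1]),np.degrees(np.arctan2(*(P[0]-P[1])[::-1])))
E
python3 go.py 600,66,13,39
```

```text
[[562.7  94.6]
 [576.8 108.2]
 [636.7  35.7]
 [621.7  21.4]] [599.47172115  64.98497537] 94.04681528037466 129.20961468868148
plume tube ends [[571.9 223.5]
 [616.6 153.5]] [594.2472798  188.49750751] 83.07131731596304 122.57315325844611
t 15.63 p [594.6  64.5 123.6] w 0.0479 gf 0.0 ft [-0.3 -1.   0. ]
600,66,13,39 [-0.001  0.     0.081] [ -3.   5. 111.]
```

Emit:
{"api": "apply_moves", "payload": {"steps": [[0,0,0.08,-3,4,40,0.1],[0,0,0.08,-3,4,75,0.1],[0,0,0.08,-3,4,97,0.1],[0,0,0.08,-3,4,109,0.1],[0,0,0.08,-3,4,109,0.1],[0,0,0.08,-3,4,109,-1],[0,0,0.08,-3,4,109,-1],[0,0,0.08,-3,4,109,-1],[0,0,0.08,-3,4,109,-1],[0,0,0.08,-3,4,109,-1],[0,0,0.08,-3,4,109,-1],[0,0,0.08,-3,4,109,-1],[0,0,0.08,-3,4,109,-1],[0,0,0.08,-3,4,109,-1],[0,0,0.08,-3,4,109,-1],[0,0,0.08,-3,4,109,-1]]}}

```text
time: 16.97
ee_pos: [0.6001, 0.0668, 0.0148]
eef_rot: [0.429, 0.904, 0.0, 0.0]
ft_force: [-1.5, -1.1, 5.2]
width: 0.0096
grip_force: 20.0
```

Emit:
{"api": "apply_moves", "payload": {"steps": [[0,0,0,0,0,-10,-1],[0,0,0,0,0,-35,-1],[0,0,0,0,0,-65,-1],[0,0,0,0,0,-90,-1],[0,0,0,0,0,-98,-1],[0,0,0,0,0,-98,-1],[0,0,0,0,0,-98,-1]]}}

```text
time: 17.55
ee_pos: [0.5997, 0.0668, 0.1122]
eef_rot: [0.428, 0.904, 0.0, -0.0]
ft_force: [0.4, 0.7, -1.8]
width: 0.0096
grip_force: 20.0
```

```bash
python3 go.py 540.5,-155.5,110,-10.5
```

```text
t 17.55 p [599.7  66.8 112.2] w 0.0096 gf 20.0 ft [ 0.4  0.7 -1.8]
540.5,-155.5,110,-10.5 [-0.    -0.     0.868] [-135. -187.    2.]
```

Emit:
{"api": "apply_moves", "payload": {"steps": [[0,0,0.07,-10,-14,0,-1],[0,0,0.14,-20,-28,0,-1],[0,0,0.21,-31,-43,0,-1],[0,0,0.28,-42,-58,0,-1],[0,0,0.35,-53,-73,0,-1],[0,0,0.42,-64,-88,0,-1],[0,0,0.49,-75,-104,0,-1],[0,0,0.56,-86,-119,0,-1],[0,0,0.63,-97,-134,0,-1],[0,0,0.7,-108,-149,0,-1],[0,0,0.77,-119,-165,0,-1],[0,0,0.83,-128,-178,0,-1],[0,0,0.868,-135,-187,0,-1],[0,0,0.868,-135,-187,0,-1],[0,0,0.868,-135,-187,0,-1],[0,0,0.868,-135,-187,0,-1]]}}

```text
time: 18.88
ee_pos: [0.5407, -0.1548, 0.1119]
eef_rot: [0.768, 0.641, -0.0, -0.0]
ft_force: [0.3, -0.3, -0.3]
width: 0.0097
grip_force: 20.0
```

```bash
python3 go.py 540.5,-155.5,35,-10.5;  python3 - <<'E'
from bench import r
from h import *
c=r.camera("wrist");cv2.imwrite("pics/w8.png",c["pixels"][:,:,::-1])
E
```

```text
t 18.88 p [ 540.7 -154.8  111.9] w 0.0097 gf 20.0 ft [ 0.3 -0.3 -0.3]
540.5,-155.5,35,-10.5 [-0.001 -0.     0.003] [-1. -0. 77.]
```

View pics/w8.png

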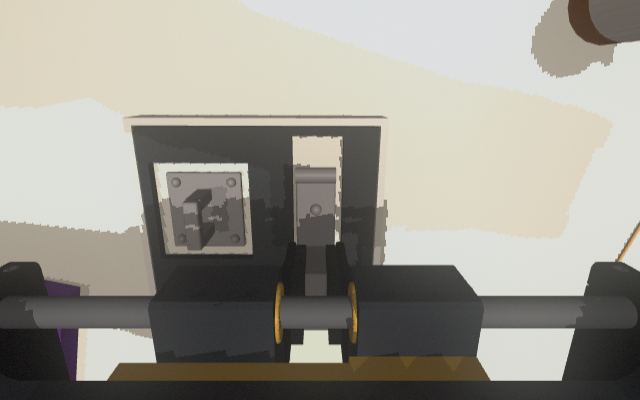

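The hasp hangs in line with the slim cut-out (columns 293–341), so I'll lower it.

Emit:
{"api": "apply_moves", "payload": {"steps": [[0,0,0,-1,0,25,-1],[0,0,0,-1,0,45,-1],[0,0,0,-1,0,60,-1],[0,0,0,-1,0,68,-1],[0,0,0,-1,0,72,-1],[0,0,0,-1,0,75,-1],[0,0,0,-1,0,77,-1],[0,0,0,-1,0,77,-1],[0,0,0,-1,0,77,-1]]}}

```text
time: 19.68
ee_pos: [0.5408, -0.1572, 0.0361]
eef_rot: [0.769, 0.64, 0.0, 0.0]
ft_force: [-0.3, -1.1, -0.4]
width: 0.0094
grip_force: 20.0
```

Emit:
{"api": "apply_moves", "payload": {"steps": [[0,0,0,0,0,1,-1],[0,0,0,0,0,2,-1],[0,0,0,0,0,2,-1],[0,0,0,0,0,2,-0.3],[0,0,0,0,0,2,-0.3],[0,0,0,0,0,2,-0.3],[0,0,0,0,0,2,-0.3],[0,0,0,0,0,2,-0.3],[0,0,0,0,0,-10,-0.3],[0,0,0,0,0,-40,-0.3],[0,0,0,0,0,-80,-0.3],[0,0,0,0,0,-110,-0.3],[0,0,0,0,0,-110,-0.3]]}}

```text
time: 20.77
ee_pos: [0.5433, -0.1586, 0.1524]
eef_rot: [0.769, 0.639, 0.003, 0.003]
ft_force: [-0.1, -0.1, -0.6]
width: 0.0306
grip_force: 0.0
```

```bash
python3 go.py 594.5,189,130,30
```

```text
t 20.77 p [ 543.3 -158.6  152.4] w 0.0306 gf 0.0 ft [-0.1 -0.1 -0.6]
594.5,189,130,30 [ 0.009  0.002 -0.708] [351. -13.  23.]
```

Emit:
{"api": "apply_moves", "payload": {"steps": [[0,0,-0.08,20,-1,0,0.4],[0,0,-0.16,50,-2,0,0.4],[0,0,-0.24,80,-3,0,0.4],[0,0,-0.32,110,-4,0,0.4],[0,0,-0.4,140,-5,0,0.4],[0,0,-0.48,170,-6,0,0.4],[0,0,-0.56,200,-7,0,0.4],[0,0,-0.64,230,-8,0,0.4],[0,0,-0.708,260,-9,0,0.4],[0,0,-0.708,290,-10,0,0.4],[0,0,-0.708,320,-12,0,0.4],[0,0,-0.708,340,-13,10,0.4],[0,0,-0.708,351,-13,20,0.4],[0,0,-0.708,351,-13,23,0.4],[0,0,-0.708,351,-13,23,0.4],[0,0,-0.708,351,-13,23,0.4]]}}

```text
time: 22.1
ee_pos: [0.5916, 0.1879, 0.1227]
eef_rot: [0.5, 0.866, -0.001, 0.0]
ft_force: [-0.1, -0.7, -0.4]
width: 0.061
grip_force: 0.0
```

```bash
python3 - <<'E'
from bench import r
from h import *
c=r.camera("wrist");cv2.imwrite("pics/w9.png",c["pixels"][:,:,::-1])
import pickle;pickle.dump(c,open("w9.pkl","wb"))
E
python3 go.py 594.5,189,11,30
```

```text
t 22.15 p [591.9 188.  123.1] w 0.0613 gf 0.0 ft [-1.2  0.1 -0.1]
594.5,189,11,30 [ 0.     0.001 -0.001] [ -0.   3. 112.]
```

View pics/w9.png

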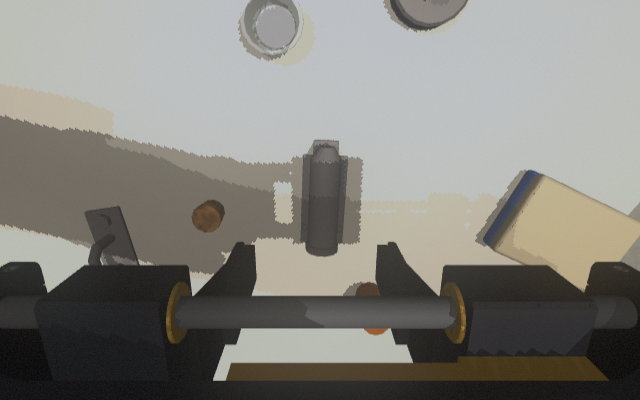

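The plume holder stands upright in the image. The plate spans about (303–347, 154–243), the tongue's end is at row 140 and the collar's end is at row 255.

```bash
python3 - <<'E'
from h import *;import pickle
c=pickle.load(open("w9.pkl","rb"))
def g(k,z):
    W=ray(c,k,z)[:,:2]*1000; print(W.round(1)); return W
W=g([[303,154],[347,155],[344,243],[302,243]],.003); print("plate mid",W.mean(0), "ang L,R",[np.degrees(np.arctan2(*(W[i]-W[j])[::-1])) for i,j in((0,3),(1,2))])
T=g([[326,140]],.003)[0];C=g([[321,255]],.012)[0]
print("ends mid",(T+C)/2,np.linalg.norm(T-C),np.degrees(np.arctan2(*(T-C)[::-1])))
E
python3 go.py 594.5,189,11,30
```

```text
[[566.  212.1]
 [596.7 228.9]
 [634.3 162.7]
 [603.1 144.6]]
plate mid [600.00725391 187.07174994] ang L,R [np.float64(118.7494363732413), np.float64(119.59194789338015)]
[[576.2 230.8]]
[[620.6 146.7]]
ends mid [598.39195837 188.75210399] 95.05809135806399 117.82813437034781
t 22.15 p [591.9 188.  123.1] w 0.0613 gf 0.0 ft [-1.2  0.1 -0.1]
594.5,189,11,30 [ 0.     0.001 -0.001] [ -0.   3. 112.]
```

Emit:
{"api": "apply_moves", "payload": {"steps": [[0,0,0.01,-2,5,40,0.4],[0,0,0.01,-2,5,75,0.4],[0,0,0.01,-2,5,98,0.4],[0,0,0.01,-2,5,111,0.4],[0,0,0.01,-2,5,111,0.4],[0,0,0.01,-2,5,111,-1],[0,0,0.01,-2,5,111,-1],[0,0,0.01,-2,5,111,-1],[0,0,0.01,-2,5,111,-1],[0,0,0.01,-2,5,111,-1],[0,0,0.01,-2,5,111,-1],[0,0,0.01,-2,5,111,-1],[0,0,0.01,-2,5,111,-1],[0,0,0.01,-2,5,111,-1],[0,0,0.01,-2,5,111,-1],[0,0,0.01,-2,5,111,-1]], "force": 25}}

```text
time: 23.48
ee_pos: [0.597, 0.1913, 0.0119]
eef_rot: [0.504, 0.864, 0.0, 0.0]
ft_force: [-1.9, 0.6, 6.3]
width: 0.0234
grip_force: 24.8
```

```bash
python3 go.py 594.5,189,11,30
```

```text
t 23.48 p [597.  191.3  11.9] w 0.0234 gf 24.8 ft [-1.9  0.6  6.3]
594.5,189,11,30 [ 0.    -0.    -0.009] [-1. -3.  1.]
```

Emit:
{"api": "apply_moves", "payload": {"steps": [[0,0,0,0,0,-10,-1],[0,0,0,0,0,-35,-1],[0,0,0,0,0,-65,-1],[0,0,0,0,0,-95,-1],[0,0,0,0,0,-113,-1],[0,0,0,0,0,-113,-1],[0,0,0,0,0,-113,-1]]}}

```text
time: 24.07
ee_pos: [0.5971, 0.1912, 0.1255]
eef_rot: [0.504, 0.864, 0.001, 0.0]
ft_force: [-0.2, 0.3, -2.2]
width: 0.0234
grip_force: 24.8
```

```bash
python3 go.py 518,-276,123,-10.5
```

```text
t 24.07 p [597.1 191.2 125.5] w 0.0234 gf 24.8 ft [-0.2  0.3 -2.2]
518,-276,123,-10.5 [ 0.002 -0.001  0.698] [-368. -299.    2.]
```

Emit:
{"api": "apply_moves", "payload": {"steps": [[0,0,0.04,-12,-10,0,-1],[0,0,0.08,-36,-29,0,-1],[0,0,0.13,-62,-50,0,-1],[0,0,0.18,-88,-71,0,-1],[0,0,0.23,-114,-93,0,-1],[0,0,0.28,-140,-114,0,-1],[0,0,0.33,-166,-135,0,-1],[0,0,0.38,-192,-156,0,-1],[0,0,0.43,-218,-177,0,-1],[0,0,0.48,-244,-198,0,-1],[0,0,0.53,-270,-219,0,-1],[0,0,0.58,-296,-240,0,-1],[0,0,0.63,-322,-262,0,-1],[0,0,0.68,-345,-280,0,-1],[0,0,0.698,-360,-292,0,-1],[0,0,0.698,-368,-299,0,-1],[0,0,0.698,-368,-299,0,-1],[0,0,0.698,-368,-299,0,-1],[0,0,0.698,-368,-299,0,-1]]}}

```text
time: 25.65
ee_pos: [0.5181, -0.2745, 0.1239]
eef_rot: [0.768, 0.64, 0.0, -0.001]
ft_force: [0.4, 0.0, -0.9]
width: 0.0235
grip_force: 24.8
```

```bash
python3 go.py 518,-276,32,-10.5;  python3 - <<'E'
from bench import r
from h import *
c=r.camera("wrist");cv2.imwrite("pics/w10.png",c["pixels"][:,:,::-1])
E
```

```text
t 25.65 p [ 518.1 -274.5  123.9] w 0.0235 gf 24.8 ft [ 0.4  0.  -0.9]
518,-276,32,-10.5 [-0.001 -0.001  0.002] [-2.  0. 92.]
```

View pics/w10.png

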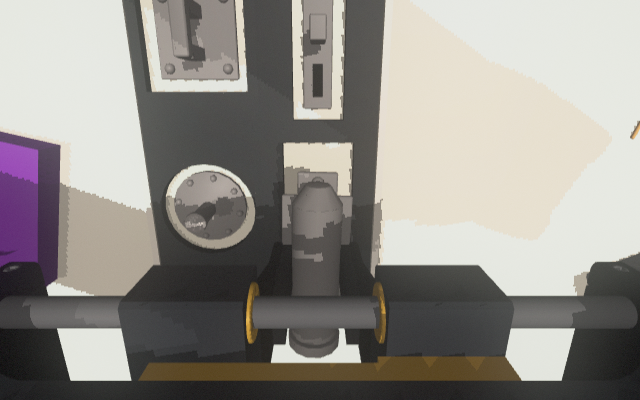

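The plume holder hangs in line with the broad cut-out (columns 283–352), and the other three lie in theirs. Lowering it now.

Emit:
{"api": "apply_moves", "payload": {"steps": [[0,0,0,-2,0,30,-1],[0,0,0,-2,0,55,-1],[0,0,0,-2,0,73,-1],[0,0,0,-2,0,82,-1],[0,0,0,-2,0,87,-1],[0,0,0,-2,0,90,-1],[0,0,0,-2,0,92,-1],[0,0,0,-2,0,92,-1],[0,0,0,-2,0,92,-1]]}}

```text
time: 26.45
ee_pos: [0.518, -0.2785, 0.0333]
eef_rot: [0.769, 0.64, 0.0, 0.0]
ft_force: [-0.1, -0.3, -0.9]
width: 0.0236
grip_force: 24.8
```

Emit:
{"api": "apply_moves", "payload": {"steps": [[0,0,0,2,0,0,-1],[0,0,0,2,0,1,-1],[0,0,0,2,0,2,-1],[0,0,0,2,0,2,-1],[0,0,0,2,0,2,-0.2],[0,0,0,2,0,2,-0.2],[0,0,0,2,0,2,-0.2],[0,0,0,2,0,2,-0.2],[0,0,0,2,0,2,-0.2],[0,0,0,2,0,-10,-0.2],[0,0,0,2,0,-40,-0.2],[0,0,0,2,0,-80,-0.2],[0,0,0,2,0,-120,-0.2],[0,0,0,2,0,-120,-0.2]]}}

```text
time: 27.62
ee_pos: [0.5206, -0.2789, 0.1609]
eef_rot: [0.769, 0.639, 0.003, 0.004]
ft_force: [0.5, -0.3, 0.5]
width: 0.0348
grip_force: 0.0
```

Run:
```python
from bench import r
from h import *
s=r.read_state();print(s["time"],s["ee_pos"],s["width"])
c=r.camera("wrist");cv2.imwrite("pics/w11.png",c["pixels"][:,:,::-1])
```

```text
27.6167 [ 0.52063868 -0.27890652  0.16085808] 0.034786983378288026
```

View pics/w11.png

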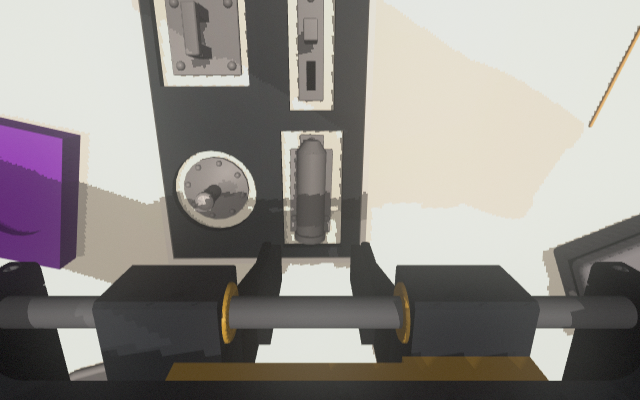

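All four lie in their cut-outs: plume holder at (311,188), rondel at (216,189), staple at (207,40) and hasp at (311,50). I'll check the heights and that the weight and eye plate are unmoved.

Run:
```python
from bench import r
from h import *
import pickle
c=r.camera("wrist");P=cloud(c)*1000;v=c["z_map"]>0
for n,(a,b,u,w) in dict(plume=(292,135,332,243),plate=(294,160,298,225),tongue=(305,137,318,140),rondel=(182,160,250,220),floor=(325,135,340,142),foam=(260,140,275,230)).items():
    q=P[b:w,a:u][v[b:w,a:u]]; print(n,np.percentile(q[:,2],[2,10,50,90,98]).round(1))
T=ray(c,[[312,139]],.023)[0,:2]*1000;C=ray(c,[[309,243]],.032)[0,:2]*1000
print("plume ends",T,C,(T+C)/2,np.linalg.norm(T-C))
t=r.camera("top");o=pickle.load(open("d0.pkl","rb"))["top"]
for n,(x,y) in dict(weight=(179,148),eye=(289,193)).items():
    s=np.s_[y-18:y+19,x-18:x+19]
    D=[(cv2.cvtColor(k["pixels"],7)[s]<110).astype(np.uint8) for k in(o,t)]
    print(n,[ (round(m["m10"]/m["m00"],2),round(m["m01"]/m["m00"],2)) for m in map(cv2.moments,D)])
```

```text
plume [18.7 21.  41.5 46.1 47. ]
plate [20.9 21.4 22.2 23.4 25.2]
tongue [20.8 21.8 22.4 23.  23.5]
rondel [18.4 19.4 25.7 36.  59.6]
floor [17.9 18.4 19.2 20.2 21.7]
foam [25.7 26.3 27.2 28.1 28.6]
plume ends [ 525.65250628 -234.75338786] [ 506.59186638 -322.20781291] [ 516.12218633 -278.48060039] 89.50745473406378
weight [(18.5, 18.63), (18.61, 18.66)]
eye [(17.33, 18.12), (17.94, 18.11)]
```

The plume holder's length reads 89.5 mm and its centre is within 2 mm of the cut-out's. The plate heights match the floor plus 3 mm, and the weight and eye plate are unmoved. Handing in.

```bash
python3 -c "
from bench import r
print(r.close_job())"
```

```text
the job is handed in; nothing more can be done
None
```

The rondel, plume holder, hasp and staple each lie in their own foam cut-outs, the bench weight and eye plate did not move, and the job was handed in at about 28 s; the hand-in returned no verdict.

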